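# Find the tin with the silver and lock it away

## Task

One of the three identical closed tins on the jeweller's bench holds the silver casting button and is plainly heavier; find it by gently nudging the tins, slide back the cover of the lock case, slide the heavy tin along the bench fully home into the open bay, and slide the cover fully shut over it. The tins are thin and dent easily, so push them only lightly; keep them upright, leave the two light tins where they stand, give or take a nudge of a few centimetres, and leave everything else on the bench alone.

Things in the scene. Friction and masses are not known exactly. Their poses are not given: they have to be found in the camera images.
- tin_a: one of three look-alike closed round aluminium tins, too wide to grip: body 83 mm, lid rim 86 mm diameter (rim 24-32 mm up), 32 mm tall. Origin: centre of underside, z up. Any one of the three holds the silver and weighs 0.6-1.0 kg, the other two 0.1-0.14 kg; sliding on the bench the full one resists with 3-7 N, the light ones with about 1 N or less. A push over 20 N dents it
- tin_b: one of three look-alike closed round aluminium tins, too wide to grip: body 83 mm, lid rim 86 mm diameter (rim 24-32 mm up), 32 mm tall. Origin: centre of underside, z up. Any one of the three holds the silver and weighs 0.6-1.0 kg, the other two 0.1-0.14 kg; sliding on the bench the full one resists with 3-7 N, the light ones with about 1 N or less. A push over 20 N dents it
- tin_c: one of three look-alike closed round aluminium tins, too wide to grip: body 83 mm, lid rim 86 mm diameter (rim 24-32 mm up), 32 mm tall. Origin: centre of underside, z up. Any one of the three holds the silver and weighs 0.6-1.0 kg, the other two 0.1-0.14 kg; sliding on the bench the full one resists with 3-7 N, the light ones with about 1 N or less. A push over 20 N dents it
- case: low grey steel lock case fixed to the bench, 236 mm long (its y), 96 deep (x), 46 high. Origin: centre of footprint, z up; front is -x. The -y half is closed; the +y half is the bay: inside y 2 to 114 mm, back wall's face at x = 44, 4 mm side walls ending at x = -48, 1 mm floor with a lip sloping up from the bench (x -76 to -48), open in front and, cover slid back, on top
- bay_home (a point): centre of the tin's place on the bay floor, axes as the case: a tin touching the back wall, midway between the side walls, has its origin here (case frame 1, 58, 1 mm)
- bay_mouth (a point): middle of the bay's front opening, on the floor, axes as the case (case frame -48, 58, 1 mm); a tin enters towards the case's +x
- cover (a joint): sliding aluminium cover of the case, 120 mm long: top plate (top 51 mm above bench) with a 4 mm front flange (inner face at case x = -48 mm) that cannot pass a tin standing out of the bay. 0 m = fully shut over the bay, 0.116 = slid right back over the closed half (towards case -y), a stop at each end. About 1.5 N of friction; stays where left
- cover_knob (a point): centre of the top of the cover's upright round steel knob, 15 mm diameter, 30 mm tall, top 81 mm above the bench; travels with the cover (shut: case frame 0, 83 mm; slid back: 0, -33 mm); can be pushed from either side
- setting_block: plywood setter's block 85 x 68 x 20 mm with a small brass piece in cement on its white top; bystander; origin centre of underside
- ring_clamp: wooden ring clamp 105 x 26 x 22 mm with brass band, long along its x, lying down; bystander; origin centre of underside
- hammer: chasing hammer, about 240 mm long along its x, ball-ended wooden handle to -x, steel head to +x, 30 mm high; bystander; origin below the handle's middle
- hex_key: black hex key, L-shaped, 80 x 26 mm, 6 mm thick; bystander; origin on its long leg, underside
- loupe: black eye loupe, 36 mm diameter, 30 mm tall; bystander; origin centre of underside
- pliers: red-handled pliers, 155 mm long, 12 mm high, jaws to its +x; bystander; origin under the pivot
- bench_block: plain square steel bench block 75 x 75 x 20 mm; bystander; origin centre of underside
- tape_roll: black roll of tape 52 mm diameter, 24 mm tall; bystander; origin centre of underside

How it is judged:
On the way, in this order (a step that is already met when the one before it is completed fails the run):
1. the heavy tin stands in the bay with the cover slid back (((x of tin_a in the frame of bay_home between -0.009 and 0.004 m and y of tin_a in the frame of bay_home between -0.017 and 0.017 m and angle between tin_a's own z axis and vertical below 0.1 rad and contact force between tin_a and case above 4.5 N and value of joint cover above 0.06 m) or (x of tin_b in the frame of bay_home between -0.009 and 0.004 m and y of tin_b in the frame of bay_home between -0.017 and 0.017 m and angle between tin_b's own z axis and vertical below 0.1 rad and contact force between tin_b and case above 4.5 N and value of joint cover above 0.06 m) or (x of tin_c in the frame of bay_home between -0.009 and 0.004 m and y of tin_c in the frame of bay_home between -0.017 and 0.017 m and angle between tin_c's own z axis and vertical below 0.1 rad and contact force between tin_c and case above 4.5 N and value of joint cover above 0.06 m))), for 0.2 s.
2. the cover is fully shut (value of joint cover below 0.004 m), for 0.2 s.
At the end, for the whole second after the job is handed in: The heavy tin stands upright, at rest on the floor of the bay (its centre no more than 9 mm short of touching the back wall and between the side walls), the cover is shut to within 4 mm, and the two light tins are upright, at rest and within 50 mm of where they stood (((x of tin_a in the frame of bay_home between -0.009 and 0.004 m and y of tin_a in the frame of bay_home between -0.017 and 0.017 m and angle between each of tin_a, tin_b, tin_c's own z axis and vertical below 0.1 rad and contact force between tin_a and case above 4.5 N and linear speed of each of tin_a, tin_b, tin_c below 0.01 m/s and distance of each of tin_b, tin_c from where it was at the start of the episode below 0.05 m) or (x of tin_b in the frame of bay_home between -0.009 and 0.004 m and y of tin_b in the frame of bay_home between -0.017 and 0.017 m and angle between each of tin_b, tin_a, tin_c's own z axis and vertical below 0.1 rad and contact force between tin_b and case above 4.5 N and linear speed of each of tin_b, tin_a, tin_c below 0.01 m/s and distance of each of tin_a, tin_c from where it was at the start of the episode below 0.05 m) or (x of tin_c in the frame of bay_home between -0.009 and 0.004 m and y of tin_c in the frame of bay_home between -0.017 and 0.017 m and angle between each of tin_c, tin_a, tin_b's own z axis and vertical below 0.1 rad and contact force between tin_c and case above 4.5 N and linear speed of each of tin_c, tin_a, tin_b below 0.01 m/s and distance of each of tin_a, tin_b from where it was at the start of the episode below 0.05 m)) and value of joint cover below 0.004 m).
It fails at once if a tin is pushed with more than 20 N (contact force between any of the arm, the fingers and tin_a above 20 N or contact force between any of the arm, the fingers and tin_b above 20 N or contact force between any of the arm, the fingers and tin_c above 20 N).
It fails at once if a tin is tipped by more than 0.35 rad (angle between any of tin_a, tin_b, tin_c's own z axis and vertical above 0.35 rad).
It fails at once if another thing on the bench is moved by more than 30 mm (distance of any of setting_block, ring_clamp, hammer, hex_key, loupe, pliers, bench_block, tape_roll from where it was at the start of the episode above 0.03 m).
It also fails if it takes over 72 s, if anything falls off the work surface, if the arm or the gripper's body presses on something with over 40 N, if the wrist force passes 120 N, or if a joint passes its speed limit or range.

## Robot

A 7-joint arm with a two-finger parallel gripper is mounted at the origin on the work surface. World frame = base frame: x ahead of the robot, y to its left, z up, the work surface at z = 0. Lengths are in m, angles in rad, forces in N, time in s.
With the tool pointing down it reaches from about 0.425 to 0.875 m from the base axis. Payload 4.7 kg.
Tool frame: the origin (TCP) lies between the finger pads; the fingertips stand 8 mm ahead of it and the grasp point (between the pads) lies 11 mm behind it (tip_reach is the distance from the TCP to the fingertips, in m); x points along the fingers, z is the direction in which the jaws open and shut, and the axes are right-handed (so a half turn about x gives the same grasp; the last joint's range is limited). The gripper opens to 85 mm and grips with 20 to 120 N. Pads are 22 mm wide; open, the fingers measure 114 mm over their backs; the gripper's body (76 mm by 85 mm) begins 54 mm behind the grasp point. The pads swing forward as they close: fully open they stand 13 mm farther back than shut.
Start: joints at [1.17, 0.321, -0.07, 1.45, 0.023, 1.371, -0.057], TCP at [0.262, -0.595, 0.239] pointing down, gripper open.
Joint ranges: [-2.86, 2.86], [-0.3, 2.09], [-1.38, 1.24], [0.06, 2.45], [-1.56, 4.7], [0.09, 2.05], [-2.69, 2.69]. Speed limits (rad/s): [2.57, 2.57, 3.14, 3.14, 3.14, 3.14, 3.14].

## Interface

Orientations are given as a unit quaternion [w, x, y, z].
In Python, from plant import move_ptp, servo_line, set_joints, grip, sleep, solve_ik, grab_frame, PlanningError, job_done, current_time_s, current_joint_pos, current_joint_velocities, current_tau, current_position, current_eef_rot, current_ft_force, current_moment, current_finger_gap, tip_reach gives the robot as it stands. Calls block until the motion is done:
- move_ptp(position, orientation): joint-space move of the TCP to a pose.
- servo_line(position, vel=0.15, frame=None, f_stop=None): straight line of the TCP; frame=None keeps the orientation; vel is the mean speed in m/s. With f_stop (N) it stops when the force on the tool has changed by that much, and returns True; else False.
- set_joints(angles): joint-space move.
- grip(opening): opening from 0.0 (shut) to 1.0 (fully open); the grip force is fixed at half the most; returns when the fingers have stopped.
- sleep(seconds).
- solve_ik(position, orientation): joint angles nearest the present ones, or None.
- grab_frame(name): name is "scene" or "top" or "wrist"; returns a dict with "color" (420x560x3 uint8, red, green, blue), "vfov" (degrees; the focal length in pixels is half the picture's height over the tangent of half this angle, whatever the lens; pixels are square), "cx", "cy" (the principal point, pixels), "rvec" (rotation vector, rad) and "tvec" (3), from world to camera coordinates, as OpenCV has them; the wrist camera has in their place "hand_eye" (4x4, takes a point from camera to tool coordinates, whose origin is the TCP and whose axes are the tool frame's). Camera axes: x right, y down, z forward; pixel columns grow to the right and rows downward; lengths in m; the calibration is good to about 2 mm. A picture is of the moment at which its call begins: read the wrist's pose just before it. There is no depth.
A pose or a line that the arm cannot do raises PlanningError and nothing moves.
- job_done(): hands the job in, once; it reports no verdict.
Readings, each from a call of its own:
- current_time_s(): time.
- current_joint_pos(): joint angles.
- current_joint_velocities(): joint speeds.
- current_tau(): joint torques, N m.
- current_position(): TCP position.
- current_eef_rot(): TCP orientation.
- current_ft_force(): force on the tool from outside, world axes, zero at the start.
- current_moment(): the same for the moment, N m.
- current_finger_gap(): opening from 0.0 (shut) to 1.0 (fully open).
Only numpy, scipy, OpenCV 4.12 (cv2) and the standard library are available. Lean on these libraries where they do the work, as an engineer would, in place of code of your own. Each camera call takes 0.05 s, during which the arm holds its last target.

## Working session

There is one attempt and no reset: what is moved stays moved. The work goes in short steps, each a Python script; the robot and the scene stay as the last script left them, time stands still between calls to the robot, and variables do not carry over. Pictures are saved under pics/ and viewed, and the job is handed in when it is done.

```bash
mkdir -p pics; ls
python3 - <<'E'
from plant import *
import cv2
for n in("scene","top","wrist"):
    f=grab_frame(n); cv2.imwrite(f"pics/{n}0.png",f["color"][:,:,::-1]); print(n,{k:v for k,v in f.items() if k!="color"})
print(current_time_s(),current_position(),current_eef_rot(),tip_reach,current_ft_force(),current_finger_gap())
E
```

```text
pics
scene {'vfov': 44.211930542996235, 'cx': 275.9374964613912, 'cy': 209.4088296848354, 'rvec': array([ 1.86609654,  1.73187187, -0.65598496]), 'tvec': array([-9.30501301e-05, -3.88083347e-01,  1.54657823e+00])}
top {'vfov': 54.75432923428408, 'cx': 269.00876807502686, 'cy': 202.20385826160046, 'rvec': array([ 2.20165102, -2.23302401,  0.06055684]), 'tvec': array([-0.06106214,  0.5903686 ,  0.90830585])}
wrist {'vfov': 69.03892820005122, 'cx': 283.7532728213259, 'cy': 207.49971499819318, 'hand_eye': array([[-3.43771265e-04, -3.10028453e-01,  9.50727216e-01,
        -1.34050662e-01],
       [-1.80935769e-04, -9.50727238e-01, -3.10028526e-01,
         7.87442756e-02],
       [ 9.99999925e-01, -2.78599458e-04,  2.70737469e-04,
        -6.19222165e-04],
       [ 0.00000000e+00,  0.00000000e+00,  0.00000000e+00,
         1.00000000e+00]])}
0.15 [ 0.26175373 -0.59453921  0.23847876] [ 0.59179394  0.38657775  0.59269701 -0.38606713] 0.008 [ 0.26649467 -0.01659035  0.39126267] 0.9987314613320657
```

View pics/top0.png

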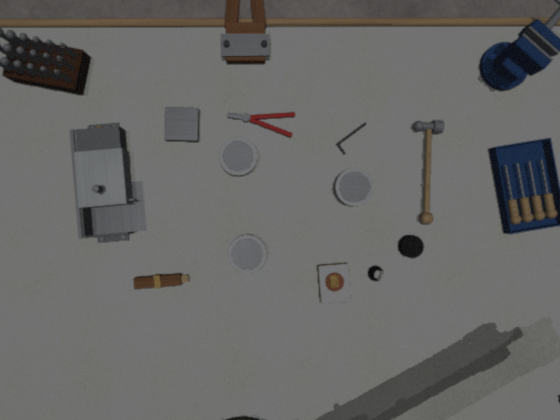

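View pics/scene0.png

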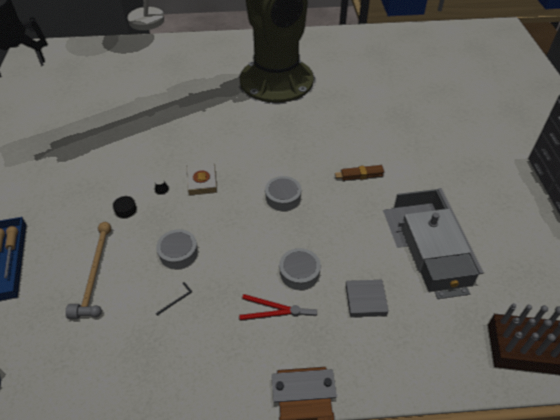

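```bash
cat > h.py <<'E'
import numpy as np, cv2
from plant import *
def cam(f):
    h=f["color"].shape[0]; fl=h/2/np.tan(np.radians(f["vfov"])/2)
    K=np.array([[fl,0,f["cx"]],[0,fl,f["cy"]],[0,0,1]]); R=cv2.Rodrigues(f["rvec"])[0]; return K,R,f["tvec"]
def ray(f,uv,z):
    K,R,t=cam(f); d=R.T@np.linalg.inv(K)@np.array([uv[0],uv[1],1]); c=-R.T@t
    return c+d*(z-c[2])/d[2]
def proj(f,P):
    K,R,t=cam(f); p=(K@(R@np.atleast_2d(P).T+t[:,None])).T; return p[:,:2]/p[:,2:]
E
python3 - <<'E'
from h import *
f=grab_frame("top"); im=f["color"][:,:,::-1]
c=im[100:270,50:290]; c=np.clip(c*1.8,0,255).astype(np.uint8)
cv2.imwrite("pics/topz.png",cv2.resize(c,None,fx=3.3,fy=3.3,interpolation=cv2.INTER_CUBIC))
s=grab_frame("scene"); c=s["color"][150:320,330:500,::-1]; c=np.clip(c*1.8,0,255).astype(np.uint8)
cv2.imwrite("pics/scz.png",cv2.resize(c,None,fx=3.5,fy=3.5,interpolation=cv2.INTER_CUBIC))
for n,uv,z in [("tinA",(239,156),.032),("tinB",(247,253),.032),("tinC",(353,187),.032),("knob",(98,188),.081)]: print(n,ray(f,uv,z))
E
```

```text
tinA [ 0.69200122 -0.00392325  0.032     ]
tinB [ 0.47772358 -0.01886798  0.032     ]
tinC [ 0.62000316 -0.25612498  0.032     ]
knob [0.62155905 0.28600806 0.081     ]
```

View pics/topz.png

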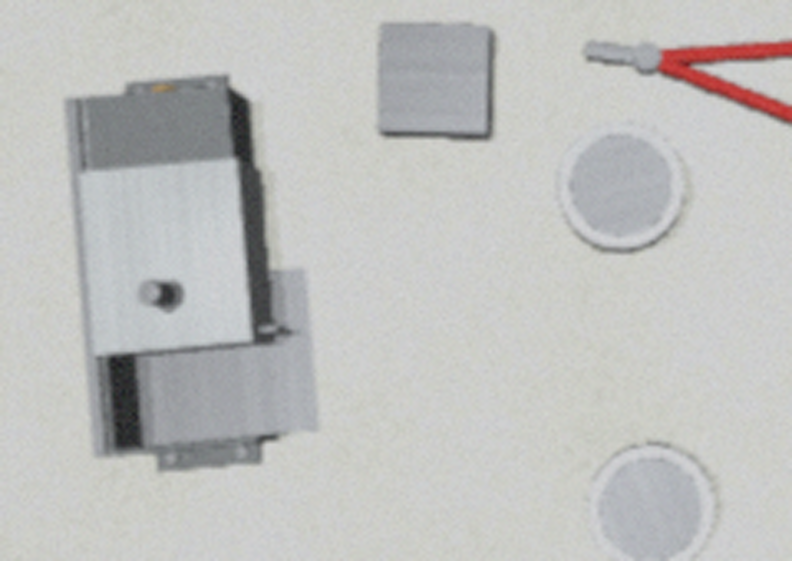

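View pics/scz.png

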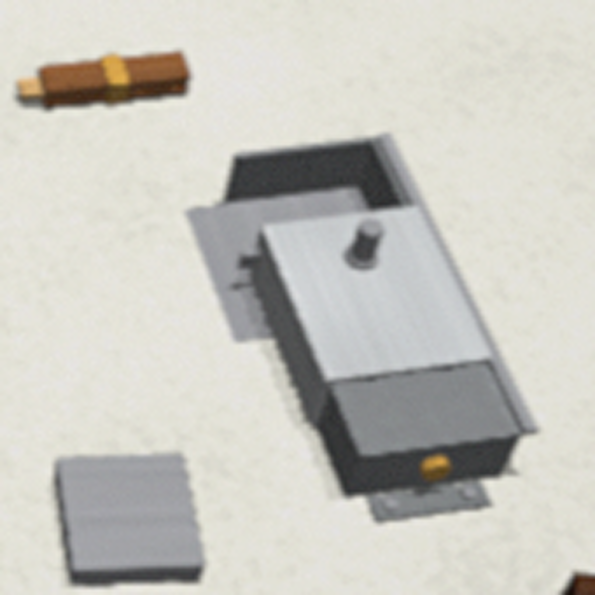

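Run:
```python
from h import *
t=grab_frame("top"); s=grab_frame("scene")
T=lambda x,y:(50+x/3.3-.35,100+y/3.3-.35); S=lambda x,y:(330+x/3.5-.35,150+y/3.5-.35)
for n,f,uv,z in [("lip far t",t,T(303,270),0),("lip near t",t,T(319,430),0),("lip near s",s,S(188,210),0),("lip far s",s,S(240,340),0),
 ("knob t",t,T(150,293),.081),("knob s",s,S(371,227),.081),
 ("cov fl t",t,T(82,172),.051),("cov fr",t,T(238,160),.051),("cov nr",t,T(252,342),.051),("cov nl",t,T(97,356),.051),
 ("cov nr s",s,S(260,227),.051),("cov nl s",s,S(414,206),.051),("cov fl s",s,S(493,363),.051),("cov fr s",s,S(328,381),.051),
 ("closed end fr t",t,T(228,92),.046),("closed end fr s",s,S(350,462),.046)]:
    print(n,ray(f,uv,z).round(4))
for n,f in(("top",t),("scene",s)):
    g=cv2.cvtColor(f["color"],cv2.COLOR_RGB2GRAY)
    # rims: bright ring
    m=(g>np.median(g)*1.08).astype(np.uint8)
    hsv=cv2.cvtColor(f["color"],cv2.COLOR_RGB2HSV)
    cv2.imwrite(f"pics/m_{n}.png",np.hstack([cv2.convertScaleAbs(hsv[:,:,1],alpha=4)]))
```

```text
lip far t [0.641  0.2199 0.    ]
lip near t [0.5306 0.2096 0.    ]
lip near s [0.5332 0.2132 0.    ]
lip far s [0.6423 0.2233 0.    ]
knob t [0.6207 0.2919 0.081 ]
knob s [0.6236 0.2935 0.081 ]
cov fl t [0.7023 0.3477 0.051 ]
cov fr [0.709 0.247 0.051]
cov nr [0.5901 0.2384 0.051 ]
cov nl [0.5824 0.338  0.051 ]
cov nr s [0.5936 0.2383 0.051 ]
cov nl s [0.5841 0.3388 0.051 ]
cov fl s [0.7072 0.3496 0.051 ]
cov fr s [0.7125 0.2503 0.051 ]
closed end fr t [0.7548 0.255  0.046 ]
closed end fr s [0.765  0.2502 0.046 ]
```

View pics/m_top.png

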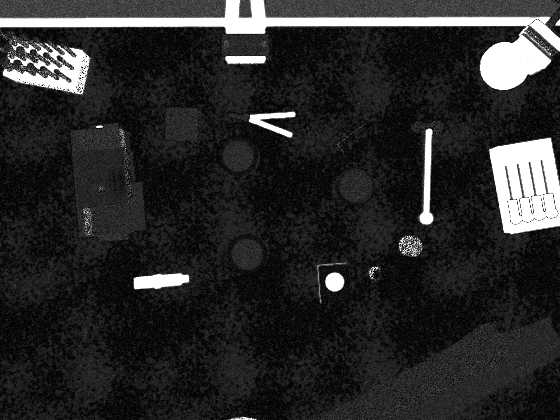

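```bash
cat >> h.py <<'E'
from scipy.spatial.transform import Rotation
YAW=np.pi/2+.085
EX=np.array([np.cos(YAW),np.sin(YAW),0]); EY=np.array([-np.sin(YAW),np.cos(YAW),0])
HOME=np.array([.580,.291,0.])
def C(x,y,z): # case mm -> world m
    return HOME+EX*(x-1)/1e3+EY*(y-58)/1e3+np.array([0,0,z/1e3])
def ori(push,flip=1):  # tool down, jaws perpendicular to push angle (rad)
    X=np.array([0,0,-1.]); Z=flip*np.array([-np.sin(push),np.cos(push),0]); Y=np.cross(Z,X)
    q=Rotation.from_matrix(np.column_stack([X,Y,Z])).as_quat(); return np.roll(q,1)
E
python3 - <<'E'
from h import *
s=grab_frame("scene");t=grab_frame("top")
for n,a,b in(("A",(300,266),(238.2,156.1)),("B",(283,190),(247.6,254.2)),("C",(177,246),(353,187))): print(n,ray(s,a,.032).round(3),ray(t,b,.032).round(3))
print("clamp",ray(t,(187,279),.022),"block",ray(t,(197,140),.02),"sb",ray(t,(319,263),.02),"plierjaw",ray(t,(229,115),.01),"handle",ray(t,(291,135),.012))
for fl in(1,-1):
  for p in([.62,-.33,.03],[.692,-.08,.03],[.478,-.09,.03],C(0,16,80),C(0,-33,80),C(-50,58,30),C(0,83,80)):
    j=solve_ik(np.array(p),ori(YAW,fl)); print(fl,np.round(p,3),None if j is None else np.round(j,2))
print(current_time_s())
E
```

```text
A [0.698 0.    0.032] [ 0.692 -0.002  0.032]
B [ 0.482 -0.018  0.032] [ 0.475 -0.02   0.032]
C [ 0.627 -0.256  0.032] [ 0.62  -0.256  0.032]
clamp [0.42172376 0.11468748 0.022     ] block [0.73079014 0.09018574 0.02      ] sb [ 0.45164231 -0.17896163  0.02      ] plierjaw [0.78906825 0.01870833 0.01      ] handle [ 0.74154877 -0.12158695  0.012     ]
1 [ 0.62 -0.33  0.03] [ 0.46  0.58 -0.01  1.51  0.01  1.04 -2.61]
1 [ 0.692 -0.08   0.03 ] [-0.62  0.85  1.06  1.56 -0.78  1.21 -2.47]
1 [ 0.478 -0.09   0.03 ] [-0.82  0.34  1.08  2.1  -0.37  0.92 -2.59]
1 [0.622 0.294 0.08 ] [ 0.28  0.85 -1.18  1.49  0.8   1.34  2.26]
1 [0.671 0.298 0.08 ] [ 0.23  0.94 -1.19  1.35  0.86  1.4   2.3 ]
1 [0.584 0.24  0.03 ] [ 0.41  0.82 -1.18  1.68  0.81  1.22  2.25]
1 [0.555 0.288 0.08 ] [ 0.33  0.72 -1.18  1.66  0.7   1.25  2.23]
-1 [ 0.62 -0.33  0.03] [ 0.75  0.63 -0.41  1.5   0.27  1.07  0.36]
-1 [ 0.692 -0.08   0.03 ] [ 0.55  0.68 -0.67  1.51  0.45  1.11 -0.13]
-1 [ 0.478 -0.09   0.03 ] [ 0.69  0.25 -0.61  2.05  0.18  0.9   0.07]
-1 [0.622 0.294 0.08 ] [ 0.16  0.7  -0.93  1.5   0.58  1.24 -0.76]
-1 [0.671 0.298 0.08 ] [ 0.15  0.82 -0.98  1.36  0.68  1.31 -0.76]
-1 [0.584 0.24  0.03 ] [ 0.28  0.67 -0.95  1.68  0.6   1.11 -0.76]
-1 [0.555 0.288 0.08 ] [ 0.23  0.61 -1.    1.66  0.54  1.18 -0.82]
0.45
```

Run:
```python
from h import *
q=ori(np.pi/2,-1)
P=np.array([.623,-.322,.0])
move_ptp(P+[0,0,.10],q); print(current_time_s())
grip(.5); print(current_time_s(),current_finger_gap())
servo_line(P+[0,0,.045],vel=.1); print(current_time_s())
r=servo_line(P+[0,0,.0],vel=.04,f_stop=3); p=current_position(); print(r,p,current_ft_force(),current_time_s())
f=grab_frame("scene"); cv2.imwrite("pics/s1.png",f["color"][:,:,::-1])
f=grab_frame("wrist"); cv2.imwrite("pics/w1.png",f["color"][:,:,::-1])
```

```text
2.175
2.6667 0.49584372152603756
3.3667
True [ 0.62265656 -0.32185668  0.00633424] [-0.75180787  0.29238604  5.27157757] 4.2583
```

View pics/s1.png

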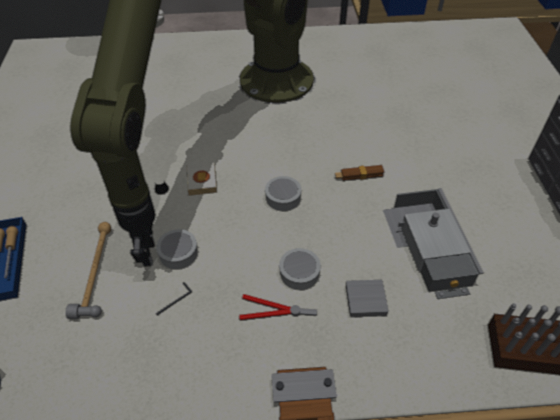

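View pics/w1.png

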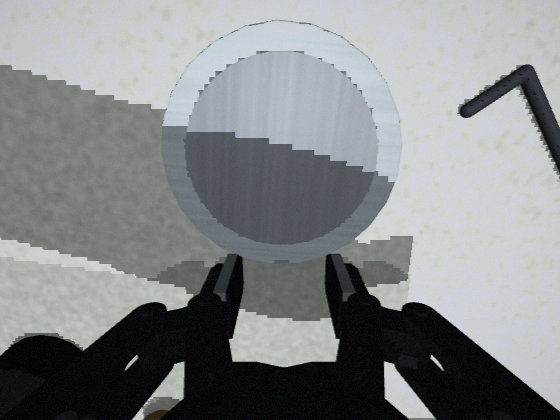

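```bash
cat >> h.py <<'E'
def nudge(x,y,zt=.016,push=.015,f=2.0):
    "tin at x,y ; TCP behind at -y"
    r=servo_line([x,y-.0485+push,zt],vel=.03,f_stop=f)
    print("nudge",r,current_position().round(4),current_ft_force().round(2),current_time_s()); return r
E
python3 - <<'E'
from h import *
servo_line([.623,-.322,.016],vel=.08)
nudge(.623,-.256)
f=grab_frame("wrist"); cv2.imwrite("pics/w2.png",f["color"][:,:,::-1])
E
```

```text
nudge False [ 0.623  -0.2897  0.016 ] [ 0.08 -0.49 -0.03] 5.875
```

View pics/w2.png

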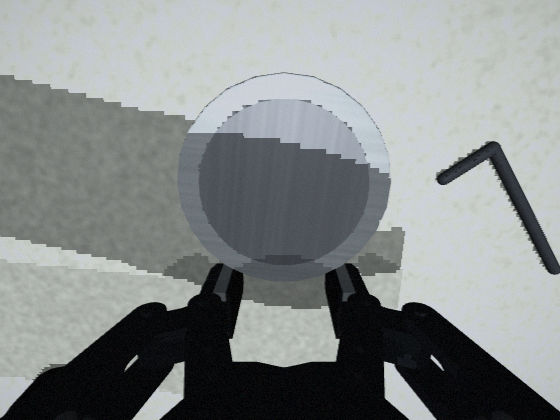

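Run:
```python
from h import *
f=grab_frame("top"); cv2.imwrite("pics/t3.png",f["color"][:,:,::-1]); print(current_ft_force())
c=np.clip(f["color"][130:300,200:440,::-1]*1.8,0,255).astype(np.uint8); cv2.imwrite("pics/t3z.png",cv2.resize(c,None,fx=3.3,fy=3.3))
```

```text
[-0.35199046 -0.14739249  0.60874933]
```

View pics/t3z.png

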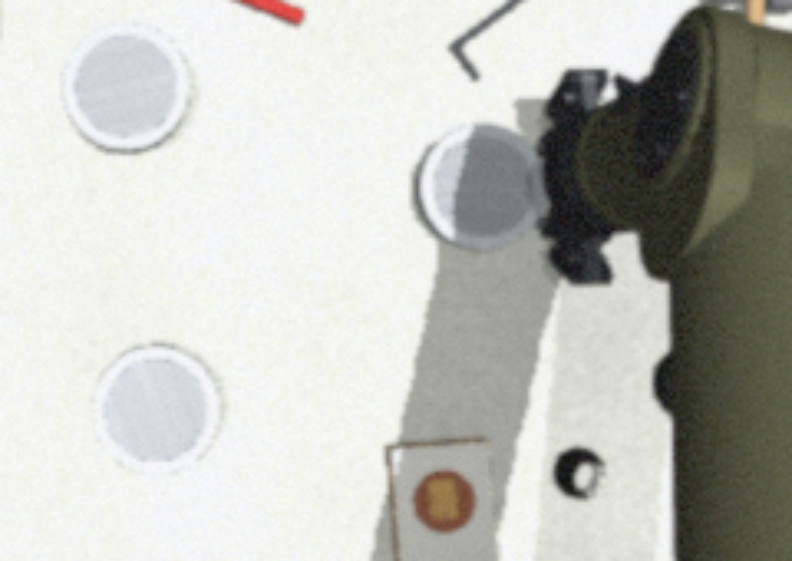

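Run:
```python
from h import *
q=ori(np.pi/2,-1)
p=current_position()
servo_line(p+[0,-.012,0],vel=.1)
servo_line(p+[0,-.012,.06],vel=.15)
x,y=.694,-.002
move_ptp([x,y-.064,.08],q); print(current_time_s())
servo_line([x,y-.064,.016],vel=.1)
print(current_ft_force())
nudge(x,y)
f=grab_frame("wrist"); cv2.imwrite("pics/w4.png",f["color"][:,:,::-1])
f=grab_frame("top"); c=np.clip(f["color"][100:270,150:390,::-1]*1.8,0,255).astype(np.uint8); cv2.imwrite("pics/t4z.png",cv2.resize(c,None,fx=3.3,fy=3.3))
```

```text
7.7667
[ 0.44635795 -0.65488677  0.79830102]
nudge False [ 0.6939 -0.0354  0.0159] [0.01 0.29 0.11] 9.725
```

View pics/t4z.png

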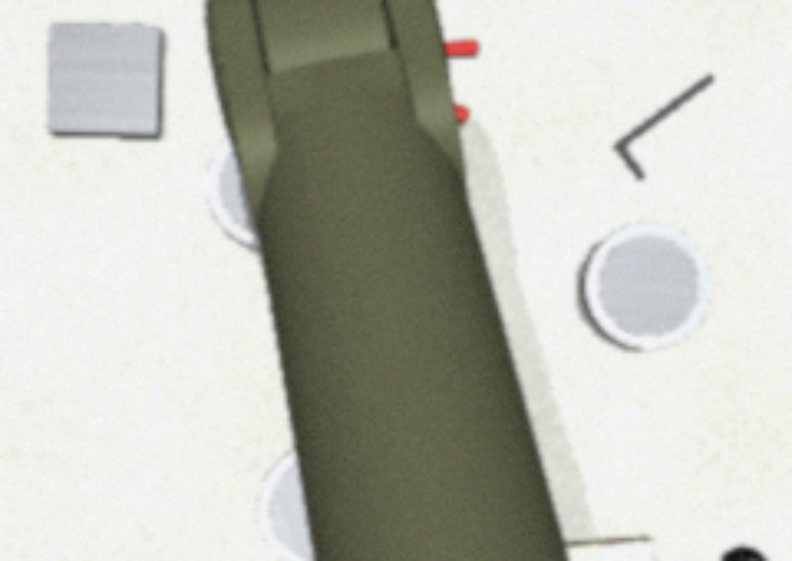

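View pics/w4.png

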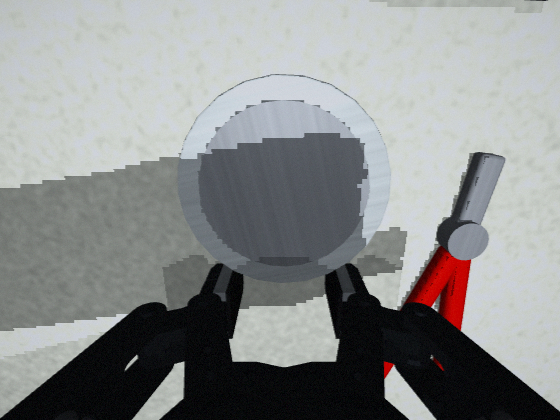

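Run:
```python
from h import *
p=current_position()
servo_line(p+[0,-.012,0],vel=.1)
servo_line(p+[0,-.012,.06],vel=.15)
B=np.array([.478,-.019]); G=np.array([.594,.115]); d=(G-B)/np.linalg.norm(G-B); a=np.arctan2(d[1],d[0])
best=min((s for s in(1,-1) if solve_ik([*(B-.0645*d),.09],ori(a,s)) is not None),key=lambda s:abs(solve_ik([*(B-.0645*d),.09],ori(a,s))-current_joint_pos()).max())
q=ori(a,best); print(best,a,solve_ik([*(B-.0645*d),.016],q))
move_ptp([*(B-.0645*d),.09],q); print(current_time_s())
servo_line([*(B-.0645*d),.016],vel=.1)
print(current_ft_force())
r=servo_line([*(B-.030*d),.016],vel=.03,f_stop=2); print(r,current_position(),current_ft_force(),current_time_s())
f=grab_frame("wrist"); cv2.imwrite("pics/w5.png",f["color"][:,:,::-1])
```

```text
-1 0.8572741329537833 [ 0.50828793  0.15436729 -0.43303612  2.16486705  0.08688784  0.83829107
 -0.69191749]
11.6583
[-0.06915349  0.71971413  0.43423132]
True [ 0.44587592 -0.05536999  0.01568562] [-0.59586114  0.25506515 -0.18693147] 13.2
```

View pics/w5.png

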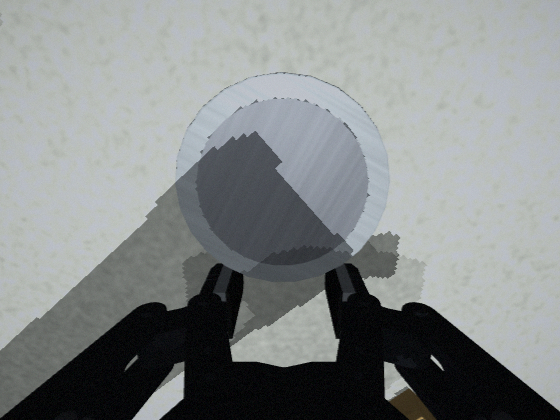

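Run:
```python
from h import *
B=np.array([.478,-.019]); G=np.array([.594,.115]); d=(G-B)/np.linalg.norm(G-B)
r=servo_line([*(G-.0485*d),.016],vel=.06,f_stop=14); print(r,current_position(),current_ft_force(),current_time_s())
servo_line([*(G-.063*d),.016],vel=.1)
servo_line([*(G-.063*d),.10],vel=.2)
# knob: straddle
q=ori(YAW,-1)
k=C(0,16,0)
move_ptp(k+[0,0,.13],q); print(current_time_s())
for n in("top","scene","wrist"):
    f=grab_frame(n); cv2.imwrite(f"pics/{n}6.png",np.clip(f["color"][:,:,::-1]*1.5,0,255).astype(np.uint8))
```

```text
False [0.56208765 0.0783883  0.01597109] [-0.98395276 -0.99153013 -2.41685752] 16.3667
18.1667
```

View pics/top6.png

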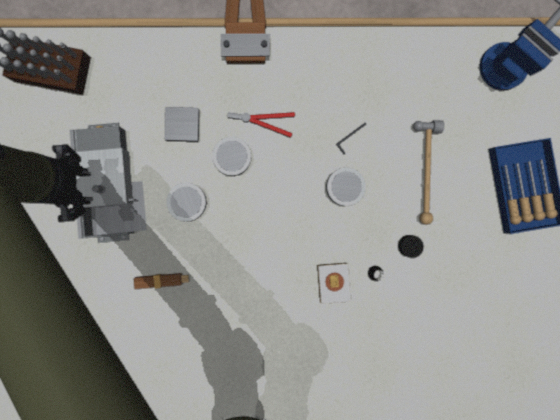

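View pics/wrist6.png

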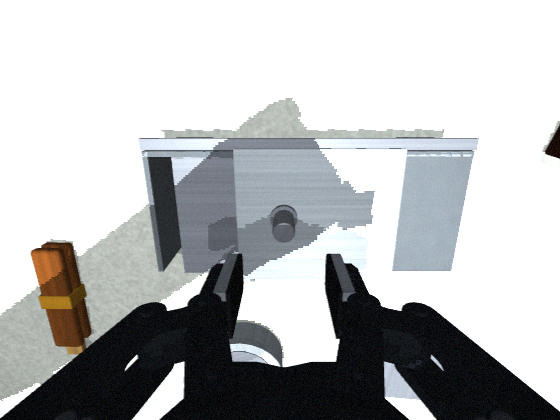

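View pics/scene6.png

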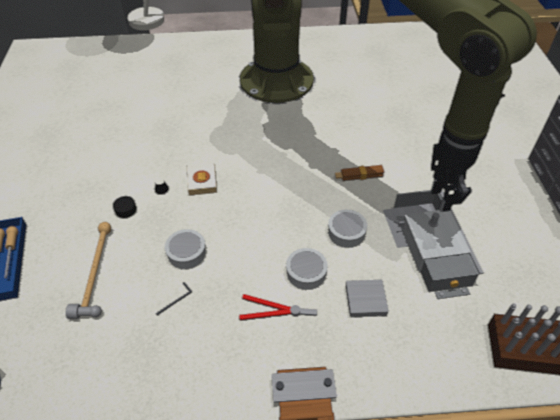

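```bash
cat >> h.py <<'E'
def wray(f,pos,quat,uv,z):
    h=f["color"].shape[0]; fl=h/2/np.tan(np.radians(f["vfov"])/2)
    d=np.array([(uv[0]-f["cx"])/fl,(uv[1]-f["cy"])/fl,1.]); H=f["hand_eye"]
    R=Rotation.from_quat(np.roll(quat,-1)).as_matrix()
    c=R@H[:3,3]+pos; d=R@H[:3,:3]@d
    return c+d*(z-c[2])/d[2]
def incase(p): v=p-HOME; return np.array([v@EX*1e3+1,v@EY*1e3+58])
E
python3 - <<'E'
from h import *
p,q=current_position(),current_eef_rot(); f=grab_frame("wrist"); t=grab_frame("top")
print(p,q)
for n,uv,z in(("knob",(284,232),.081),("wall bk L",(146,152),.046),("wall ft L",(160,270),.046),("wall ftR",(453,271),.046),("closed bk R",(474,152),.046),("cover front L",(238,279),.051),("cover bk L",(236,150),.051)):
    w=wray(f,p,q,uv,z); print(n,w.round(4),incase(w).round(1))
print("B",ray(t,(187,202),.032), "A",ray(t,(232.5,156.5),.032))
print(current_ft_force())
E
```

```text
[0.62255723 0.29059034 0.12960319] [ 0.70646439 -0.02943238  0.70658532  0.02791036]
knob [0.6215 0.294  0.081 ] [ 0.4 16.4]
wall bk L [0.5204 0.3324 0.046 ] [ 47.3 113.9]
wall ft L [0.526  0.2383 0.046 ] [-46.9 116.2]
wall ftR [0.761  0.2565 0.046 ] [ -48.7 -119.4]
closed bk R [0.7517 0.3512 0.046 ] [  46.4 -118.2]
cover front L [0.5894 0.2383 0.051 ] [-52.3  53.1]
cover bk L [0.5846 0.3397 0.051 ] [49.1 49.3]
B [0.59170033 0.11150669 0.032     ] A [0.69104986 0.01045152 0.032     ]
[-0.32133455 -0.90765481 -0.28657921]
```

Run:
```python
from h import *
servo_line(C(0,16,66),vel=.12); print(current_ft_force(),current_time_s())
r=servo_line(C(0,-58,66),vel=.06,f_stop=8); p=current_position(); print(r,incase(p),current_ft_force(),current_time_s())
servo_line(C(0,incase(p)[1]+13,66),vel=.1)
p=C(0,incase(p)[1]+13,110)
servo_line(p,vel=.2)
p,q=current_position(),current_eef_rot(); f=grab_frame("wrist");cv2.imwrite("pics/w7.png",f["color"][:,:,::-1])
print(p,current_time_s())
```

```text
[-0.60754061  0.54846205  0.4864277 ] 19.1
True [-3.23897482e-02 -4.79143569e+01] [ 0.16006456 -0.33629943 -0.3148906 ] 20.0917
[0.67403103 0.29832689 0.11177128] 20.775
```

View pics/w7.png

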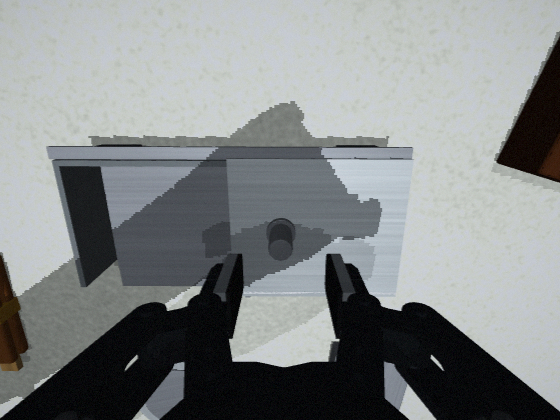

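Run:
```python
from h import *
q=ori(YAW,-1)
move_ptp(C(-245,58,100),q); print(current_time_s())
servo_line(C(-245,58,16),vel=.12)
r=servo_line(C(-90,58,16),vel=.06,f_stop=12); p=current_position(); print(r,incase(p),current_ft_force(),current_time_s())
f=grab_frame("wrist");cv2.imwrite("pics/w8.png",f["color"][:,:,::-1])
```

```text
21.8
False [-90.84047221  57.31061842] [ 1.34139602 -4.95259599  3.80846005] 25.3833
```

View pics/w8.png

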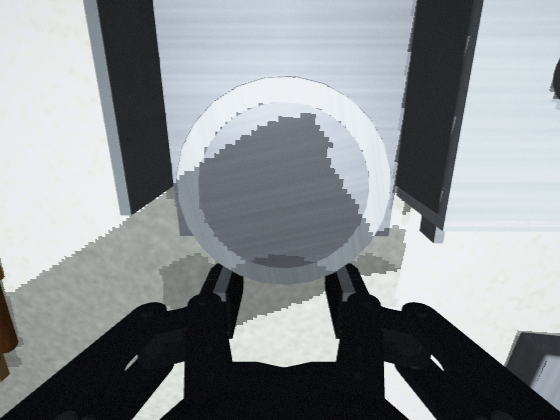

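Run:
```python
from h import *
r=servo_line(C(-56,58,17),vel=.05,f_stop=9); p=current_position(); print(r,incase(p),current_ft_force(),current_time_s())
r=servo_line(C(-36,58,17),vel=.02,f_stop=6); p=current_position(); print(r,incase(p),current_ft_force(),current_time_s())
f=grab_frame("wrist");cv2.imwrite("pics/w9.png",f["color"][:,:,::-1])
```

```text
False [-54.56275625  58.29650765] [-0.20270924  0.25678925 -0.46886308] 26.2667
True [-54.23990017  58.30630112] [ 0.73039791 -0.3894211   0.63282231] 26.7
```

View pics/w9.png

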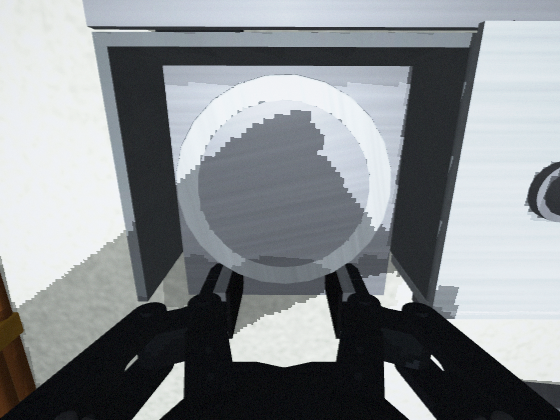

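Run:
```python
from h import *
r=servo_line(C(-38,58,17),vel=.02,f_stop=11); p=current_position(); print(r,incase(p),current_ft_force(),current_time_s())
f=grab_frame("wrist");cv2.imwrite("pics/w10.png",f["color"][:,:,::-1])
```

```text
True [-47.7677352   58.44160283] [ 0.8767079  -0.66391021  0.84445859] 27.3667
```

View pics/w10.png

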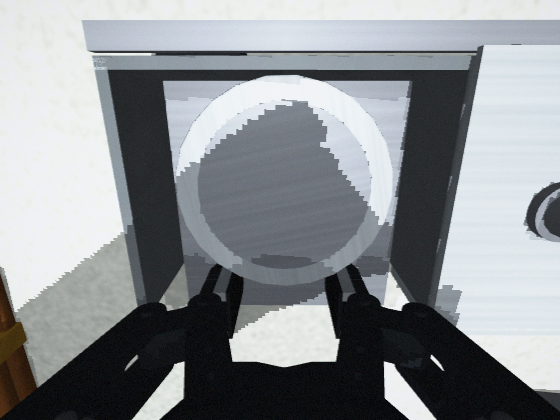

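Run:
```python
from h import *
servo_line(C(-75,58,17),vel=.1)
servo_line(C(-75,58,120),vel=.2)
f=grab_frame("wrist");cv2.imwrite("pics/w11.png",f["color"][:,:,::-1])
move_ptp(C(0,-34,120),ori(YAW,-1))
servo_line(C(0,-34,66),vel=.12); print(current_ft_force(),current_time_s())
r=servo_line(C(0,108,66),vel=.07,f_stop=8); p=current_position(); print(r,incase(p),current_ft_force(),current_time_s())
```

```text
[-0.58542963 -0.55213397  0.87418664] 29.6833
True [ 0.17682829 95.77984669] [ 1.90524704 -0.65256381  1.58532729] 31.3417
```

View pics/w11.png

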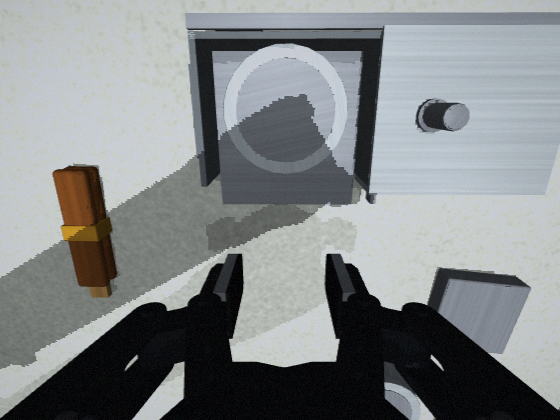

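Run:
```python
from h import *
r=servo_line(C(0,108,66),vel=.03,f_stop=14); p=current_position(); print(r,incase(p),current_ft_force(),current_time_s())
servo_line(C(0,83,66),vel=.1)
servo_line(C(0,83,120),vel=.15)
servo_line(C(-60,58,180),vel=.2)
p,q=current_position(),current_eef_rot(); f=grab_frame("wrist");cv2.imwrite("pics/w12.png",f["color"][:,:,::-1])
np.save("pose.npy",np.r_[p,q])
f=grab_frame("top");cv2.imwrite("pics/t12.png",np.clip(f["color"][:,:,::-1]*1.5,0,255).astype(np.uint8)); print(current_time_s())
```

```text
True [2.12958885e-02 9.57246717e+01] [ 1.26822304 -0.11558821  0.96473688] 31.6
33.075
```

View pics/w12.png

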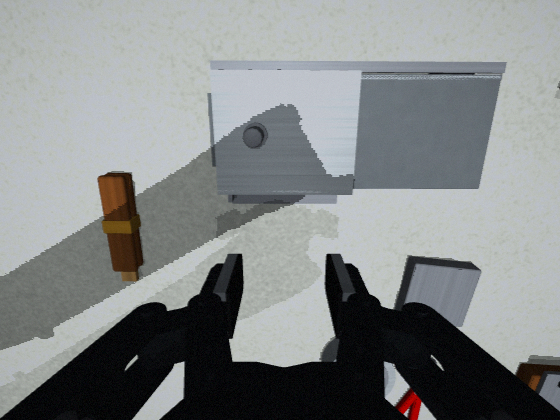

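View pics/t12.png

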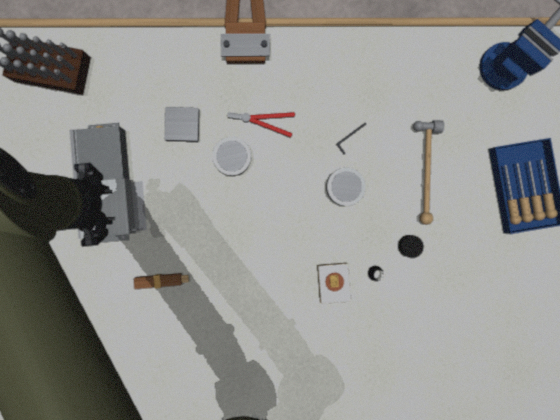

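Run:
```python
from h import *
a=np.load("pose.npy"); f=grab_frame("wrist"); print(incase(wray(f,a[:3],a[3:],(253.5,136),.081)))
job_done(); print(current_time_s())
```

```text
[ 0.86980503 81.63030989]
the job is handed in; nothing more can be done
the job is handed in; nothing more can be done
```

The heavy tin is home in the bay with the cover shut over it, and I handed the job in at about 33 s; the hand-in gave no verdict.

- **Finding the tin:** I nudged all three lightly. The far tin and the right-hand tin slid freely under the 2 N stop. The near tin (the one closest to the robot) stopped the arm at 2 N, so it was the heavy one.
- **Moving it:** I slid the cover back to its stop and pushed the heavy tin between the half-open fingers to the back wall. Then I slid the cover shut until it hit its stop.
- **Heavy tin:** it stopped 0.3 mm from the expected home position, and the wrist picture showed it at the back wall, between the side walls. I could not see it again once the cover was closed.
- **Cover:** the knob measured 81.6 mm in the camera image, against a nominal 83 mm, which is within camera accuracy. A second push up to a 14 N stop did not move it. The travel between its two stops also fits the full 116 mm.
- **Light tins and other items:** the two light tins moved about 13 mm and 19 mm. Nothing else on the bench appears moved.
- **One hiccup:** the first slow push home stopped a few millimetres short because I set the stop force too low for restarting the tin. I repeated it with an 11 N stop.

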